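Make room in the cassette rack and seat the spare cassette

TASK

Put the spare sample cassette from the pad into the middle of the row in the rack, where the gap is too narrow: first ease the two inner cassettes apart until there is room, taking up the slack on both sides but never ramming them against the rest of the row. Then slide the spare in between them and lower it gently, without forcing or dropping it, until it stands upright and fully home on the rack floor. Do not lift out or tip over the other cassettes, and leave the other things on the bench where they are.

Things in the scene. Friction and masses are not known exactly. Their poses are not given: they have to be found in the camera images.
- rack: fixed aluminium trough 116 (own x) x 200 (own y) mm; origin at its underside's centre, slippery floor 12 mm up; lips at both long sides rise to 37 mm, 96 mm apart. The row runs along y between two steel end plates, 58 mm tall, 144 mm apart inside, clamped up to 10 mm off centre at an unmeasured setting: feel for them. With two cassettes pressed to each end, 32 mm is left open
- spare_mid (a point): spare cassette standing on a 6 mm rubber pad: aluminium box 90 (own x) x 28 (own y, thickness) mm, 60 mm tall, its lowest 10 mm tapering to 82 x 20 mm; black grip tab centred on top, 36 (x) x 14 (y) mm, 32 mm tall; 92 mm tall in all, 0.24 to 0.43 kg. Point: its centre, 46 mm above its underside. z up
- inner_a_mid (a point): the inner cassette on the +y side of the row's narrow middle gap (3 to 8 mm); it stands loose on the rack's floor and slides along the rack's y with about 1 N. Same size, point and axes as the spare (own axes as the rack's)
- inner_b_mid (a point): the inner cassette on the -y side of the row's narrow middle gap (3 to 8 mm); it stands loose on the rack's floor and slides along the rack's y with about 1 N. Same size, point and axes as the spare (own axes as the rack's)
- outer_a_mid (a point): the outer cassette on the +y end of the row, between inner_a and the end plate, with free play on both sides (0.5 to 5 mm to inner_a, unknown to the end plate). Same size, point and axes as the spare
- outer_b_mid (a point): the outer cassette on the -y end of the row, between inner_b and the end plate, with free play on both sides (0.5 to 5 mm to inner_b, unknown to the end plate). Same size, point and axes as the spare
- vial: white capped vial, 30 mm across, 65 mm tall; origin at its underside's centre; a bystander
- jar: amber glass jar, 60 mm across, 85 mm tall; origin at its underside's centre; a bystander
- flange: steel blank flange lying flat, 70 mm across, 16 mm thick; origin at its underside's centre; a bystander
- gasket: copper ring lying flat, 48 mm across, 4 mm thick; origin at its underside's centre; a bystander
- wrench: steel wrench lying flat, 170 mm long; origin at its underside's centre; a bystander
- cup: open steel cup, 64 mm across, 75 mm tall; origin at its underside's centre; a bystander
Things that resemble listed ones, but are neither listed nor needed, are in the scene too. What is shaped like the part that bears spare_mid but orange is not meant. What is shaped like the part that bears inner_b_mid but green is not meant.

How it is judged (in metres and radians):
On the way:
1. the middle gap has been opened to at least 27 mm before the spare enters it (horizontal distance between inner_a_mid and inner_b_mid above 0.055 m and (horizontal distance between spare_mid and inner_a_mid above 0.06 m or z of spare_mid in the frame of rack above 0.116 m)), for 0.2 s.
At the end, for the whole second after the job is handed in: The spare stands between the inner cassettes (centres within 34 mm), square to the rack within 0.1 rad, within 6 mm of its centre line, its underside within 3 mm of the rack floor; all five cassettes stand home in the rack, upright within 0.08 rad, at rest (horizontal distance between spare_mid and inner_a_mid below 0.034 m and horizontal distance between spare_mid and inner_b_mid below 0.034 m and x of spare_mid in the frame of rack between -0.006 and 0.006 m and z of each of spare_mid, inner_a_mid, inner_b_mid, outer_a_mid, outer_b_mid in the frame of rack below 0.061 m and angle between the y axis of spare_mid and the y axis of rack, either way round below 0.1 rad and angle between each of spare_mid, inner_a_mid, inner_b_mid, outer_a_mid, outer_b_mid's own z axis and vertical below 0.08 rad and linear speed of each of spare, inner_a, inner_b, outer_a, outer_b below 0.02 m/s); the robot touches nothing.
It fails at once if a cassette of the row is rammed against the next one: over 20 N between an inner and an outer cassette (contact force between inner_a and outer_a above 20 N or contact force between inner_b and outer_b above 20 N).
It fails at once if the spare is forced: over 20 N against an inner cassette or over 30 N on the rack (contact force between spare and inner_a above 20 N or contact force between spare and inner_b above 20 N or contact force between spare and rack above 30 N).
It fails at once if the spare is dropped: it moves faster than 0.3 m/s with no finger on it (linear speed of spare above 0.3 m/s and contact force between the fingers and spare below 0.1 N).
It fails at once if a cassette of the row is lifted more than 20 mm or tipped by more than 0.35 rad (z of any of inner_a_mid, inner_b_mid, outer_a_mid, outer_b_mid in the frame of rack above 0.078 m or angle between any of inner_a_mid, inner_b_mid, outer_a_mid, outer_b_mid's own z axis and vertical above 0.35 rad).
It fails at once if a bystander is moved by more than 20 mm (distance of any of vial, jar, flange, gasket, wrench, cup from where it was at the start of the episode above 0.02 m).
It also fails if it takes over 72 s, if anything falls off the work surface, if the arm or the gripper's body presses on something with over 40 N, if the wrist force passes 120 N, or if a joint passes its speed limit or range.

ROBOT

A 6-joint arm with a two-finger parallel gripper is mounted at the origin on the work surface. World frame = base frame: x ahead of the robot, y to its left, z up, the work surface at z = 0. Lengths are in mm, angles in degrees, forces in N, time in s.
With the tool pointing down it reaches from about 350 to 850 mm from the base axis. Payload 8.1 kg.
Tool frame: the origin (TCP) lies between the finger pads; the fingertips stand 22 mm ahead of it and the grasp point (between the pads) lies 3 mm ahead of it; z points along the fingers, y is the direction in which the jaws open and shut (so a half turn about z gives the same grasp; the last joint's range is limited). The gripper opens to 85 mm and grips with 20 to 120 N. Pads are 22 mm wide; open, the fingers measure 114 mm over their backs; the gripper's body (76 mm by 85 mm) begins 54 mm behind the grasp point. The pads swing forward as they close: fully open they stand 13 mm farther back than shut.
Start: joints at [-76.971, 7.471, 85.268, -0, 87.261, -4.893], TCP at [184.655, -570.884, 253.292] pointing down, gripper open.
Joint ranges: [-169.43, 169.43], [-51.17, 129.36], [1.28, 143.12], [-76.62, 256.62], [0, 156.53], [-152.29, 152.29]. Speed limits (degrees/s): [136.94, 136.94, 159.86, 180, 180, 180].

INTERFACE

Orientations are given as [roll, pitch, yaw] about the fixed x, y, z axes, in that order (R = Rz(yaw) Ry(pitch) Rx(roll)).
In Python, from bench import r gives the robot as it stands.
- The arm moves only by the tool drive_tool, never from a script. Its argument "moves" is a list of rows, each a list of 2 entries, a list of its own where there are three numbers: the shift along the world's x, y, z in mm, then the turn about the world's z in degrees. A call has exactly 8 rows; each row is the pose to reach, as a shift and turn from the pose commanded when the call began; what a row does not reach only later rows make up. A row lasts 1/12 s, in which the tool goes at most 41.7 mm and 7.16 degrees, less where a joint would pass 70% of its speed; a pose out of reach is approached as far as the arm can. A call with a gripper value outside its range is refused whole. "fingers" is the finger opening in mm, from 0 to 85.4, set as the call begins (left out, the last holds). The fingers move at their own pace and stop on an object; "squeeze" is the grip in N (left out, the last holds). Time passes only in rows, so rows that repeat a pose let the fingers close, or fill a call up. It gives the time, the measured TCP pose, the force and the opening at its end, in the units of the state.
- r.sense(): the state, without advancing time (a new reading comes with each control period).
- r.snapshot(name): name is "scene" or "top" or "wrist"; returns a dict with "pixels" (400x640x3 uint8, red, green, blue), "camera_matrix" (3x3 intrinsics, pixels), "xyz" and "orientation" of the camera in the world. Camera axes: x right, y down, z forward; pixel columns grow to the right and rows downward; lengths in mm; the calibration is good to about 2 mm. A picture is of the moment at which its call begins. There is no depth.
- r.hand_in(): hands the job in, once; it reports no verdict.
The state is a dict: "time": time; "joint_pos": joint angles; "qd": joint speeds; "joint_efforts": joint torques, N m; "tool_pos": TCP position; "tcp_rot": TCP orientation; "ft_force": force on the tool from outside, world axes, zero at the start; "wrist_torque": the same for the moment, N m; "finger_gap": finger opening in mm.
Only numpy, scipy, OpenCV 4.12 (cv2) and the standard library are available. Lean on these libraries where they do the work, as an engineer would, in place of code of your own. Each camera call takes 0.05 s, during which the arm holds its last target.

## Working session

There is one attempt and no reset: what is moved stays moved. The work goes in short steps, Python scripts to look and compute and a tool call to move; the robot and the scene stay as the last step left them, time stands still between calls to the robot, and variables do not carry over. Pictures are saved under pics/ and viewed, and the job is handed in when it is done.

Besides the shell and the picture viewer there is one more tool, called after "Request:" by a JSON object that holds its "op" and its "data". drive_tool: Moves the arm, as the interface text tells. Its arguments: {"type":"object","properties":{"moves":{"type":"array","items":{"type":"array"}},"fingers":{"type":"number"},"squeeze":{"type":"number"}},"required":["moves"]}

```bash
mkdir -p pics; ls; cat > h.py <<'E'
import numpy as np,cv2
from scipy.spatial.transform import Rotation as R
from bench import r
def snap(n,f):
    s=r.snapshot(n); cv2.imwrite('pics/'+f,cv2.cvtColor(np.array(s['pixels'],dtype=np.uint8),cv2.COLOR_RGB2BGR))
    import pickle; pickle.dump({k:np.array(v) for k,v in s.items()},open('pics/'+f+'.pkl','wb')); return s
def load(f):
    import pickle; return pickle.load(open('pics/'+f+'.pkl','rb'))
def Rc(s):
    o=np.array(s['orientation'],float)
    if o.shape==(3,3): return o
    return R.from_euler('xyz',o,degrees=True).as_matrix()
def ray(s,u,v,z):
    K=np.array(s['camera_matrix']);d=Rc(s)@np.linalg.inv(K)@np.array([u,v,1.]);c=np.array(s['xyz'],float)
    return c+d*(z-c[2])/d[2]
def proj(s,p):
    K=np.array(s['camera_matrix']);q=K@(Rc(s).T@(np.array(p,float)-np.array(s['xyz'])));return q[:2]/q[2]
E
python3 - <<'E'
from h import *
for n in ['top','scene','wrist']:
    s=snap(n,n+'0.png');print(n,s['xyz'],s['orientation'],np.array(s['camera_matrix']).tolist())
print(r.sense())
E
```

```text
pics
top [ 431.99738659  -14.31239056 1365.78233725] [-1.73880289e+02 -2.18967328e-02 -9.13426569e+01] [[467.958050741196, 0.0, 308.38863590148185], [0.0, 467.958050741196, 192.49369644091868], [0.0, 0.0, 1.0]]
scene [1268.29314832  -67.78498886  700.61083475] [-132.7612143    -0.66982488   85.86134994] [[366.6271942866623, 0.0, 320.1594312100881], [0.0, 366.6271942866623, 200.1584922706544], [0.0, 0.0, 1.0]]
wrist [ 254.38393684 -547.56353974  373.49891638] [ 1.63192195e+02  9.67783865e-02 -7.21005095e+01] [[305.677068838509, 0.0, 314.8605395551084], [0.0, 305.677068838509, 198.5932413335076], [0.0, 0.0, 1.0]]
{'time': 0.15, 'joint_pos': array([-7.69700641e+01,  7.50802253e+00,  8.53159207e+01, -5.60214877e-04,
        8.72612075e+01, -4.89450322e+00]), 'qd': array([ 0.05070104, -0.09737257, -0.1766222 , -0.03615423,  0.03724044,
       -0.03300165]), 'joint_efforts': array([ 1.38891377e-03, -5.70062077e+01, -5.01158166e+01, -1.78331347e-04,
        9.75400413e-03,  2.90337789e-05]), 'tool_pos': array([ 184.57106415, -570.48738344,  252.44628903]), 'tcp_rot': array([-1.79915112e+02, -6.70767623e-03,  1.79244614e+01]), 'ft_force': array([ 0.48676068, -0.52563335,  0.22889936]), 'wrist_torque': array([ 0.01076847, -0.01106798, -0.02605229]), 'finger_gap': 85.24497529435008}
```

View pics/top0.png

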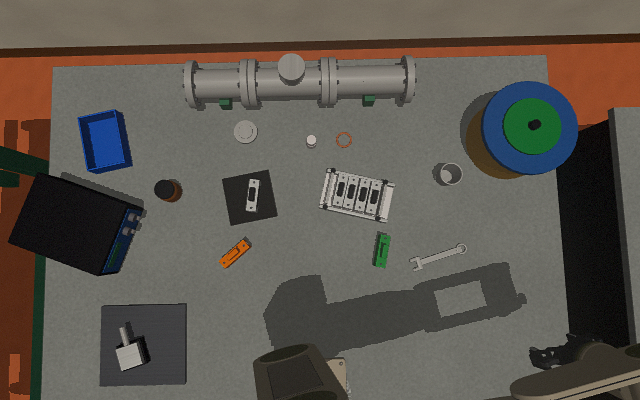

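View pics/scene0.png

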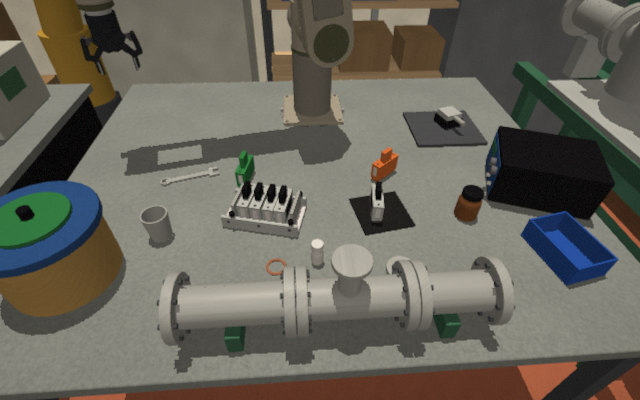

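Top view: the spare is on the black pad at (253,195), the rack with four cassettes at (357,195). Look-alikes are orange at (235,253) and green at (382,250). I'll confirm with an enlarged crop.

```bash
python3 - <<'E'
from h import *
im=cv2.imread('pics/top0.png')
cv2.imwrite('pics/c1.png',cv2.resize(im[155:275,215:405],None,fx=4,fy=4,interpolation=cv2.INTER_CUBIC))
im=cv2.imread('pics/scene0.png')
cv2.imwrite('pics/c2.png',cv2.resize(im[140:250,210:420],None,fx=3.8,fy=3.8,interpolation=cv2.INTER_CUBIC))
s=load('top0.png')
for p in [(253,195,98),(357,195,70)]: print(ray(s,*p))
E
```

```text
[564.54266189 132.96212043  98.        ]
[ 560.69876444 -153.16614389   70.        ]
```

View pics/c1.png

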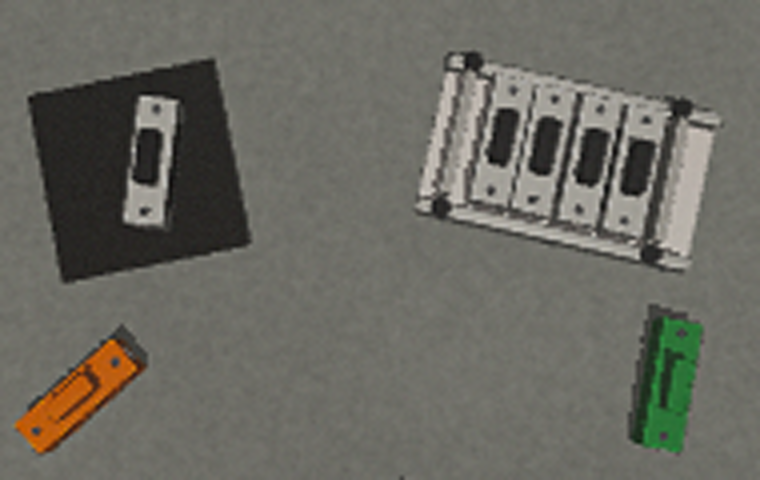

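View pics/c2.png

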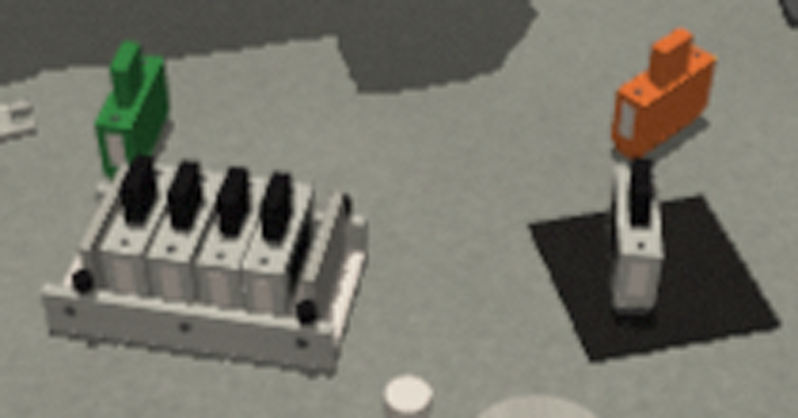

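The crops confirm it. The spare is the aluminium cassette on the black pad, and the other two loose cassettes are the orange and green decoys. Next is a coarse measurement from the tabs.

```bash
python3 - <<'E'
from h import *
im=cv2.imread('pics/top0.png');s=load('top0.png')
g=im.max(axis=2)
def tabs(x0,x1,y0,y1,z,th=70):
    m=(g[y0:y1,x0:x1]<th).astype(np.uint8)
    n,l,st,c=cv2.connectedComponentsWithStats(m,connectivity=4)
    for i in range(1,n):
        if 20<st[i][4]<250:
            pts=np.argwhere(l==i)[:,::-1].astype(np.float32)
            rc=cv2.minAreaRect(pts)
            u,v=c[i]+[x0,y0]; print(st[i],(round(u,1),round(v,1)),ray(s,u,v,z).round(1),rc[1:])
tabs(330,385,178,210,104); print(); tabs(245,265,178,212,98)
# spare body light mask
m=((g[170:225,225:275])>120).astype(np.uint8)
n,l,st,c=cv2.connectedComponentsWithStats(m)
i=1+np.argmax(st[1:,4]); pts=(np.argwhere(l==i)[:,::-1]+[225,170]).astype(np.float32)
rc=cv2.minAreaRect(pts);b=cv2.boxPoints(rc);print(rc)
print([ray(s,*p,66).round(1) for p in b])
E
```

```text
[47  2  8 30 61] (np.float64(380.5), np.float64(194.6)) [ 556.9 -213.2  104. ] ((2.2942399978637695, 29.82512092590332), 12.264774322509766)
[ 7  4  8 15 76] (np.float64(340.2), np.float64(188.7)) [ 575.5 -104.6  104. ] ((5.423261642456055, 14.100480079650879), 12.528807640075684)
[17  6  8 15 79] (np.float64(350.7), np.float64(191.0)) [ 568.6 -132.7  104. ] ((5.578319072723389, 14.309601783752441), 14.03624439239502)
[24  6  6 22 29] (np.float64(356.2), np.float64(194.2)) [ 559.5 -147.4  104. ] ((1.3270176649093628, 21.581499099731445), 12.094757080078125)
[29  9  8 15 82] (np.float64(362.4), np.float64(193.7)) [ 560.5 -164.3  104. ] ((5.820855140686035, 14.067066192626953), 14.03624439239502)
[35  9  6 23 30] (np.float64(367.2), np.float64(197.7)) [ 549.2 -176.8  104. ] ((1.1873315572738647, 22.55929946899414), 12.094757080078125)
[40 12  9 14 86] (np.float64(373.9), np.float64(196.4)) [ 552.5 -195.1  104. ] ((6.074052810668945, 13.992016792297363), 12.52880859375)

[ 3  9  7 14 83] (np.float64(251.4), np.float64(193.8)) [567.9 137.4  98. ] ((13.0, 6.0), 90.0)
((252.1615447998047, 194.70770263671875), (9.674708366394043, 31.628856658935547), 7.125016689300537)
[array([527. , 158.3,  66. ]), array([614.8, 146.5,  66. ]), array([610.8, 119.6,  66. ]), array([523. , 131.6,  66. ])]
```

Request:
{"op": "drive_tool", "data": {"moves": [[[30, 30, 0], 7], [[60, 60, 0], 14], [[85, 90, 0], 21], [[110, 120, 0], 28], [[135, 150, 0], 35], [[160, 180, 0], 42], [[185, 210, 0], 49], [[210, 240, 0], 56]]}}

```text
time: 0.82
tool_pos: [395.4, -329.1, 253.1]
tcp_rot: [-180.0, -0.0, 74.3]
ft_force: [0.2, -0.0, 0.7]
finger_gap: 85.4
```

Request:
{"op": "drive_tool", "data": {"moves": [[[25, 15, 0], 1], [[50, 30, 0], 1], [[75, 45, 0], 1], [[100, 60, 0], 1], [[120, 75, 0], 1], [[140, 90, 0], 1], [[145, 99, 0], 1], [[145, 99, 0], 1]]}}

```text
time: 1.48
tool_pos: [540.5, -229.9, 252.7]
tcp_rot: [-179.9, -0.0, 75.1]
ft_force: [0.2, 0.7, -0.4]
finger_gap: 85.7
```

```bash
python3 - <<'E'
from h import *
s=snap('wrist','w1.png');print(s['xyz'],s['orientation'],r.sense()['tool_pos'])
E
```

```text
[ 559.15000329 -158.3350988   373.88456212] [ 1.63221150e+02  4.08149359e-02 -1.49424583e+01] [ 539.60594148 -231.10265624  252.76378412]
```

View pics/w1.png

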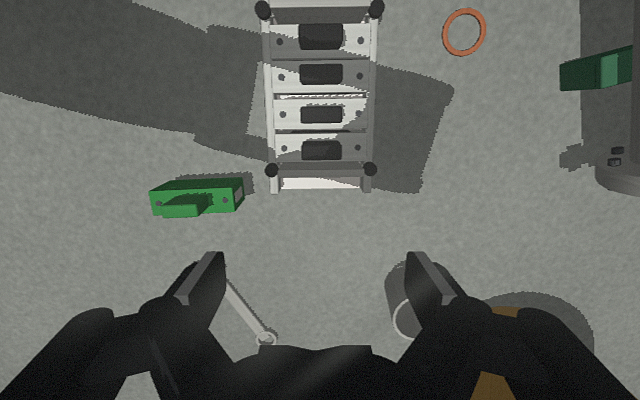

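The rack is right below the camera: tabs at about (320,36), (320,74), (320,114), (320,149). The narrow middle gap is at row ~95. I'll measure from an enlarged crop.

```bash
python3 - <<'E'
from h import *
im=cv2.imread('pics/w1.png');s=load('w1.png')
cv2.imwrite('pics/c3.png',cv2.resize(im[0:200,250:390],None,fx=3,fy=3,interpolation=cv2.INTER_CUBIC))
g=im.max(axis=2)
ex=np.array([np.cos(np.radians(-14.3)),np.sin(np.radians(-14.3)),0]);ey=np.array([-ex[1],ex[0],0])
m=(g[0:200,290:350]<50).astype(np.uint8)
n,l,st,c=cv2.connectedComponentsWithStats(m,connectivity=4)
for i in range(1,n):
    if st[i][4]>150:
        x,y,w,h,a=st[i];u=x+290+w/2
        print(st[i],[ (ray(s,u,vv,104)@ey).round(1) for vv in (y,y+h)],[ (ray(s,uu,y,104)@ex).round(1) for uu in (x+290,x+290+w)], ray(s,u,y+h/2,104).round(1))
# column profile of brightness at u=282 
for u in (278,355):
    print(u,[int(g[v,u-1:u+2].mean()) for v in range(0,200)])
E
```

```text
[  9  26  43  24 340] [np.float64(45.3), np.float64(28.1)] [np.float64(568.9), np.float64(602.8)] [ 576.7 -109.1  104. ]
278 [169, 169, 176, 175, 176, 177, 186, 133, 74, 77, 78, 77, 81, 75, 82, 79, 78, 76, 76, 77, 75, 77, 80, 74, 108, 204, 200, 195, 196, 195, 194, 202, 208, 122, 107, 108, 115, 114, 78, 64, 59, 60, 59, 62, 69, 107, 112, 112, 108, 109, 108, 116, 112, 113, 113, 111, 109, 113, 93, 78, 73, 113, 118, 115, 113, 114, 110, 102, 208, 204, 198, 200, 203, 209, 165, 149, 132, 131, 143, 157, 197, 201, 199, 193, 199, 202, 207, 208, 204, 204, 200, 207, 190, 84, 79, 130, 130, 128, 123, 148, 214, 208, 206, 201, 206, 208, 206, 204, 205, 204, 203, 209, 206, 196, 194, 197, 208, 205, 202, 198, 199, 199, 202, 207, 207, 206, 202, 202, 218, 118, 99, 88, 89, 72, 188, 211, 207, 208, 205, 210, 207, 203, 203, 203, 205, 206, 203, 208, 206, 204, 203, 201, 198, 199, 207, 122, 158, 129, 108, 108, 107, 112, 83, 84, 84, 97, 89, 78, 61, 63, 75, 92, 89, 92, 97, 112, 107, 110, 104, 105, 107, 107, 109, 113, 111, 116, 113, 115, 115, 118, 117, 125, 139, 148, 137, 140, 140, 138, 141, 142]
355 [167, 169, 169,
[... 244 characters left out ...]
 112, 116, 96, 75, 75, 119, 120, 122, 118, 114, 114, 113, 116, 116, 114, 117, 114, 115, 116, 109, 110, 109, 110, 117, 113, 112, 111, 110, 115, 114, 115, 128, 121, 171, 197, 199, 184, 82, 65, 199, 185, 128, 121, 162, 213, 205, 201, 199, 198, 197, 197, 196, 195, 199, 199, 182, 164, 144, 149, 160, 150, 200, 155, 117, 153, 112, 113, 114, 116, 113, 112, 107, 113, 110, 97, 88, 88, 84, 116, 115, 114, 113, 113, 111, 113, 115, 113, 112, 112, 110, 89, 79, 67, 74, 85, 108, 110, 109, 110, 112, 114, 118, 110, 111, 108, 113, 86, 86, 83, 87, 84, 84, 88, 83, 92, 104, 107, 101, 105, 101, 99, 96, 131, 130, 129, 130, 128, 130, 131, 127, 118, 208, 236, 139, 135, 137, 141, 141, 142, 139, 138, 139, 141, 141, 139]
```

View pics/c3.png

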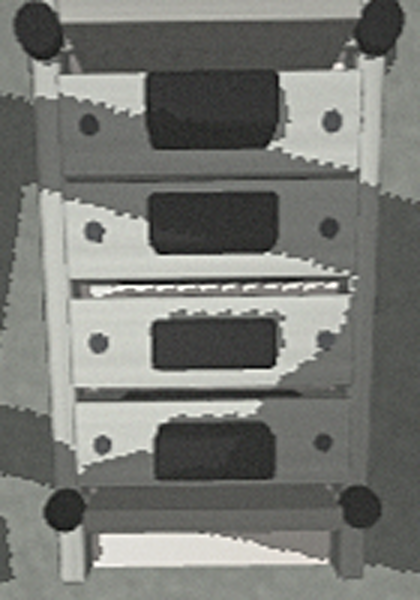

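```bash
python3 - <<'E'
from h import *
s=load('w1.png')
ex=np.array([np.cos(np.radians(-14.3)),np.sin(np.radians(-14.3)),0]);ey=np.array([-ex[1],ex[0],0])
for v in (24,59,60.3,92.7,99.3,128.7,134,161.3): print(v,(ray(s,318,v,72)@ey).round(1))
print('plates')
for v in (0,7.3,168,177): print(v,(ray(s,318,v,58)@ey).round(1),(ray(s,318,v,70)@ey).round(1))
print('tabs x / y  (top face) ')
for (x0,x1,y0,y1) in [(146,280,70,149),(148,279,191,254),(152,278,319,370),(154,276,422,479)]:
    a=ray(s,250+x0/3,(y0+y1)/6,104);b=ray(s,250+x1/3,(y0+y1)/6,104)
    print((a@ex).round(1),(b@ex).round(1),[(ray(s,318,y/3,104)@ey).round(1) for y in (y0,y1)])
# orientation lines: gap line endpoints (crop) 75,278..355,275 ; lips
for (a,b,z) in [((63,181),(357,183),72),((70,278),(352,273),72),((75,298),(350,290),72),((78,400),(350,398),72),((38,60),(62,580),37),((383,60),(362,580),37)]:
    p=ray(s,250+a[0]/3,a[1]/3,z);q=ray(s,250+b[0]/3,b[1]/3,z);d=q-p;print(np.degrees(np.arctan2(d[1],d[0])).round(2), (p@ex).round(1),(q@ex).round(1))
E
```

```text
24 54.1
59 25.8
60.3 24.7
92.7 -3.1
99.3 -8.9
128.7 -35.9
134 -40.9
161.3 -67.6
plates
0 76.6 73.1
7.3 70.8 67.5
168 -77.1 -74.8
177 -86.8 -84.0
tabs x / y  (top face) 
568.5 604.0 [np.float64(47.2), np.float64(28.3)]
568.3 604.1 [np.float64(18.0), np.float64(1.9)]
568.6 604.3 [np.float64(-15.3), np.float64(-29.2)]
568.4 604.2 [np.float64(-43.9), np.float64(-60.6)]
-15.31 541.4 630.3
-13.98 542.1 629.8
-13.36 543.3 629.4
-14.53 542.8 630.6
-104.79 530.5 529.0
-104.15 643.1 643.5
```

Layout along the row (rack-y coordinate, mm):

| Item | Extent |
|---|---|
| outer_a | 54..26 |
| inner_a | 24.7..-3.1 |
| inner_b | -8.9..-36.4 |
| outer_b | -41..-68 |
| end plates | about +68.5 and -75.5 |

So inner_a has about 15 mm of slack and inner_b about 12 mm. I'll go to inner_a first and grip its tab across its x ends.

Request:
{"op": "drive_tool", "data": {"moves": [[[8, 25, -10], 0.7], [[16, 50, -40], 0.7], [[24, 75, -70], 0.7], [[31.1, 97.6, -95], 0.7], [[31.1, 97.6, -110], 0.7], [[31.1, 97.6, -123], 0.7], [[31.1, 97.6, -123], 0.7], [[31.1, 97.6, -123], 0.7]], "fingers": 60, "squeeze": 20}}

```text
time: 2.2
tool_pos: [570.0, -135.6, 130.2]
tcp_rot: [-179.9, 0.0, 75.5]
ft_force: [-0.3, -0.0, 0.5]
finger_gap: 59.9
```

```bash
python3 - <<'E'
from h import *
s=snap('wrist','w2.png');print(r.sense()['tool_pos'],r.sense()['tcp_rot'])
E
```

```text
[ 570.83923628 -135.79797466  131.42703032] [1.79929641e+02 2.48402062e-02 7.55321386e+01]
```

View pics/w2.png

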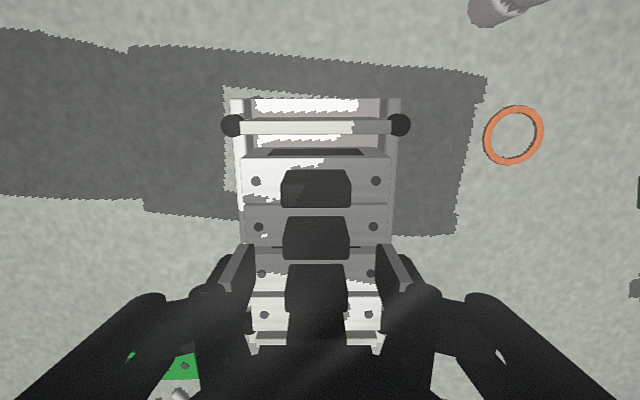

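```bash
python3 - <<'E'
from h import *
s=load('w2.png')
ex=np.array([np.cos(np.radians(-14.4)),np.sin(np.radians(-14.4)),0]);ey=np.array([-ex[1],ex[0],0])
for v in (170,208,217,258,265): print(v,(ray(s,317,v,104)@ey).round(1))
t=np.array([570.8,-134.3,112.]);print(t@ex,t@ey)
for a in(-11,0,11):
  for b in (-30,30): print(a,b,proj(s,t+a*ey+b*ex).round(0))
for v in (204.5,246.7): print(v,(ray(s,317,v,72)@ey).round(1))
E
```

```text
170 54.5
208 34.9
217 30.0
258 6.7
265 2.5
586.2663202184626 11.871469054123944
-11 -30 [259. 276.]
-11 30 [375. 275.]
0 -30 [258. 256.]
0 30 [376. 256.]
11 -30 [256. 236.]
11 30 [378. 236.]
204.5 26.4
246.7 -2.1
```

Fingers straddle inner_a's tab (tab at rows 217–258, finger pads around row 256). Descend and grip.

Request:
{"op": "drive_tool", "data": {"moves": [[[0, 0, -8], 0], [[0, 0, -16], 0], [[0, 0, -24], 0], [[0, 0, -28], 0], [[0, 0, -31], 0], [[0, 0, -31], 0], [[0, 0, -31], 0], [[0, 0, -31], 0]]}}

```text
time: 2.92
tool_pos: [571.0, -134.3, 99.6]
tcp_rot: [180.0, 0.0, 75.6]
ft_force: [-0.7, 1.1, -0.4]
finger_gap: 60.0
```

Request:
{"op": "drive_tool", "data": {"moves": [[[0, 0, 0], 0], [[0, 0, 0], 0], [[0, 0, 0], 0], [[0, 0, 0], 0], [[0, 0, 0], 0], [[0, 0, 0], 0], [[0, 0, 0], 0], [[0, 0, 0], 0]], "fingers": 30, "squeeze": 20}}

```text
time: 3.58
tool_pos: [571.0, -134.4, 99.8]
tcp_rot: [180.0, 0.0, 75.6]
ft_force: [-1.3, 0.4, 4.4]
finger_gap: 35.0
```

Request:
{"op": "drive_tool", "data": {"moves": [[[0.3, 1.0, 0], 0], [[0.6, 2.2, 0], 0], [[0.9, 3.4, 0], 0], [[1.2, 4.6, 0], 0], [[1.5, 5.8, 0], 0], [[1.8, 7.0, 0], 0], [[2.1, 8.2, 0], 0], [[2.4, 9.3, 0], 0]]}}

```text
time: 4.25
tool_pos: [573.5, -125.7, 99.8]
tcp_rot: [179.9, 0.1, 75.6]
ft_force: [-1.0, -3.7, 5.5]
finger_gap: 35.6
```

Request:
{"op": "drive_tool", "data": {"moves": [[[0.1, 0.2, 0], 0], [[0.1, 0.5, 0], 0], [[0.2, 0.7, 0], 0], [[0.2, 1.0, 0], 0], [[0.3, 1.2, 0], 0], [[0.4, 1.4, 0], 0], [[0.4, 1.7, 0], 0], [[0.5, 1.9, 0], 0]]}}

```text
time: 4.92
tool_pos: [574.0, -123.9, 99.8]
tcp_rot: [179.9, 0.1, 75.6]
ft_force: [-1.6, -4.2, 4.5]
finger_gap: 35.3
```

Request:
{"op": "drive_tool", "data": {"moves": [[[0.0, 0.2, 0], 0], [[0.1, 0.3, 0], 0], [[0.1, 0.5, 0], 0], [[0.2, 0.7, 0], 0], [[0.2, 0.9, 0], 0], [[0.3, 1.0, 0], 0], [[0.3, 1.2, 0], 0], [[0.3, 1.3, 0], 0]]}}

```text
time: 5.58
tool_pos: [574.3, -122.5, 99.8]
tcp_rot: [179.9, 0.1, 75.6]
ft_force: [-1.2, -3.2, 5.6]
finger_gap: 35.4
```

```bash
python3 - <<'E'
from h import *
s=snap('wrist','w3.png')
im=cv2.imread('pics/w3.png');cv2.imwrite('pics/c4.png',cv2.resize(im[80:300,200:420],None,fx=2.7,fy=2.7,interpolation=cv2.INTER_CUBIC))
for i in range(3): print(r.sense()['ft_force'])
E
```

```text
[-1.42154899 -4.70248283  4.82222743]
[-1.42154899 -4.70248283  4.82222743]
[-1.42154899 -4.70248283  4.82222743]
```

View pics/c4.png

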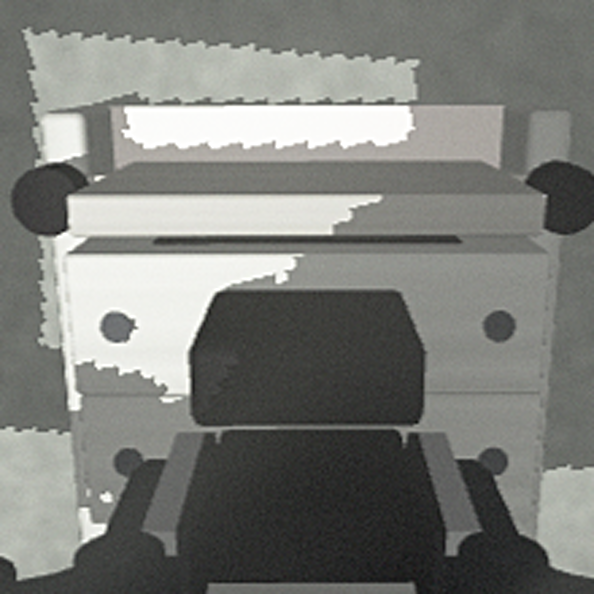

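```bash
python3 - <<'E'
from h import *
s=load('w3.png')
ex=np.array([np.cos(np.radians(-14.4)),np.sin(np.radians(-14.4)),0]);ey=np.array([-ex[1],ex[0],0])
print((ray(s,315,80+253/2.7,72)@ey), (ray(s,315,80+394/2.7,72)@ey),[(z,ray(s,315,80+235/2.7,z)@ey) for z in(58,64,70)],np.array([574.4,-122.2,0])@ey)
# plate top front/back edge height via two-view: rows 160..192 top
s1=load('w1.png')
for z in (58,64,70): print(z,ray(s1,318,7.3,z)@ey, ray(s,315,80+235/2.7,z)@ey)
E
```

```text
66.00790617213545 38.144875844135555 [(58, np.float64(66.64314468541745)), (64, np.float64(67.8088661722963)), (70, np.float64(68.97458765917517))] 24.48660889757388
58 71.84159710271379 66.64314468541745
64 70.20529004517796 67.8088661722963
70 68.56898298764212 68.97458765917517
```

The plate's inner edge is at about 69 and outer_a's face at about 66, so about 3 mm of slack remains. I'll close it gently.

Request:
{"op": "drive_tool", "data": {"moves": [[[0.1, 0.2, 0], 0], [[0.1, 0.5, 0], 0], [[0.2, 0.7, 0], 0], [[0.2, 1.0, 0], 0], [[0.3, 1.2, 0], 0], [[0.4, 1.4, 0], 0], [[0.4, 1.7, 0], 0], [[0.5, 1.9, 0], 0]]}}

```text
time: 6.3
tool_pos: [574.8, -120.6, 99.8]
tcp_rot: [179.9, 0.1, 75.6]
ft_force: [-1.4, -4.1, 5.6]
finger_gap: 35.5
```

Request:
{"op": "drive_tool", "data": {"moves": [[[0, 0.1, 0], 0], [[0, 0.2, 0], 0], [[0.1, 0.3, 0], 0], [[0.1, 0.4, 0], 0], [[0.1, 0.5, 0], 0], [[0.1, 0.5, 0], 0], [[0.1, 0.5, 0], 0], [[0.1, 0.5, 0], 0]]}}

```text
time: 6.97
tool_pos: [575.0, -120.1, 99.8]
tcp_rot: [179.9, 0.1, 75.6]
ft_force: [-1.0, -3.8, 5.1]
finger_gap: 35.7
```

Request:
{"op": "drive_tool", "data": {"moves": [[[0, 0.1, 0], 0], [[0, 0.2, 0], 0], [[0.1, 0.3, 0], 0], [[0.1, 0.4, 0], 0], [[0.1, 0.5, 0], 0], [[0.1, 0.5, 0], 0], [[0.1, 0.5, 0], 0], [[0.1, 0.5, 0], 0]]}}

```text
time: 7.63
tool_pos: [575.0, -120.0, 99.8]
tcp_rot: [179.9, 0.1, 75.6]
ft_force: [-1.3, -6.0, 4.2]
finger_gap: 35.3
```

Request:
{"op": "drive_tool", "data": {"moves": [[[0, 0.1, 0], 0], [[0, 0.2, 0], 0], [[0.1, 0.3, 0], 0], [[0.1, 0.4, 0], 0], [[0.1, 0.5, 0], 0], [[0.1, 0.5, 0], 0], [[0.1, 0.5, 0], 0], [[0.1, 0.5, 0], 0]]}}

```text
time: 8.3
tool_pos: [575.0, -119.9, 99.8]
tcp_rot: [179.9, 0.1, 75.6]
ft_force: [-1.7, -7.3, 5.0]
finger_gap: 35.5
```

Contact with the +y end plate: tool stopped at y ≈ -120 while the force rose gently to about 7 N. I'll ease back, release and go up.

Request:
{"op": "drive_tool", "data": {"moves": [[[-0.1, -0.4, 0], 0], [[-0.2, -0.8, 0], 0], [[-0.2, -0.8, 0], 0], [[-0.2, -0.8, 0], 0], [[-0.2, -0.8, 0], 0], [[-0.2, -0.8, 0], 0], [[-0.2, -0.8, 0], 0], [[-0.2, -0.8, 0], 0]]}}

```text
time: 8.97
tool_pos: [575.0, -120.0, 99.8]
tcp_rot: [179.9, 0.1, 75.6]
ft_force: [-1.1, -4.8, 6.0]
finger_gap: 35.4
```

Request:
{"op": "drive_tool", "data": {"moves": [[[0, 0, 0], 0], [[0, 0, 0], 0], [[0, 0, 0], 0], [[0, 0, 0], 0], [[0, 0, 0], 0], [[0, 0, 8], 0], [[0, 0, 20], 0], [[0, 0, 32], 0]], "fingers": 60}}

```text
time: 9.63
tool_pos: [574.5, -119.1, 132.4]
tcp_rot: [-180.0, -0.0, 75.6]
ft_force: [0.4, -0.3, 0.6]
finger_gap: 60.1
```

Request:
{"op": "drive_tool", "data": {"moves": [[[-3, -12, 0], 0], [[-6.1, -23.7, 0], 0], [[-9.1, -35.5, 0], 0], [[-12.2, -47.5, 0], 0], [[-12.2, -47.5, 0], 0], [[-12.2, -47.5, 0], 0], [[-12.2, -47.5, 0], 0], [[-12.2, -47.5, 0], 0]]}}

```text
time: 10.3
tool_pos: [562.2, -166.4, 130.9]
tcp_rot: [-180.0, -0.0, 75.6]
ft_force: [0.6, 0.1, 0.8]
finger_gap: 60.3
```

```bash
python3 - <<'E'
from h import *
s=snap('wrist','w4.png');print(r.sense()['tool_pos'],r.sense()['tcp_rot'],r.sense()['ft_force'])
im=cv2.imread('pics/w4.png');cv2.imwrite('pics/c5.png',cv2.resize(im[80:350,180:450],None,fx=2.2,fy=2.2,interpolation=cv2.INTER_CUBIC))
E
```

```text
[ 562.29137938 -166.29944533  131.00499779] [-1.79970888e+02 -1.29942238e-02  7.56391246e+01] [0.8213492  0.10536284 0.53203958]
```

View pics/c5.png

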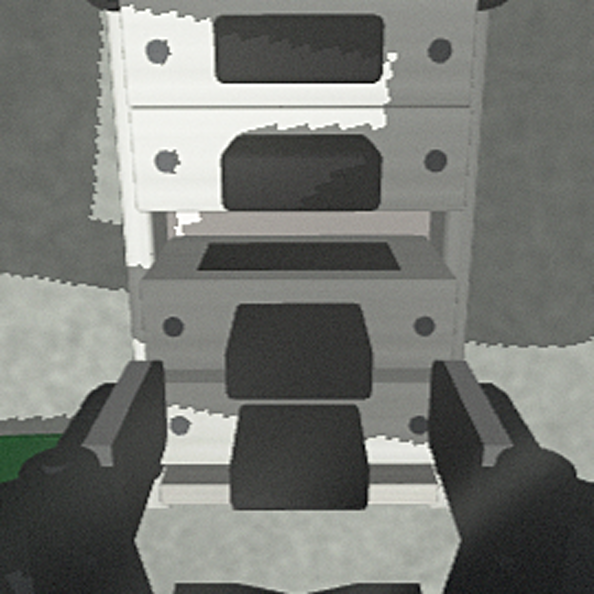

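```bash
python3 - <<'E'
from h import *
s=load('w4.png')
ex=np.array([np.cos(np.radians(-14.4)),np.sin(np.radians(-14.4)),0]);ey=np.array([-ex[1],ex[0],0])
for v in (106,211,278,369,383,463): print(v,(ray(s,315,80+v/2.2,72)@ey).round(1))
print('plate',(ray(s,315,80+485/2.2,70)@ey).round(1))
t=np.array([562.3,-166.6,0]);print(t@ey,t@ex)
y=80+320/2.2
for a,b in((233,367),): print([ (ray(s,180+u/2.2,80+304/2.2,104)@ex).round(1) for u in (237,360)])
E
```

```text
106 40.5
211 12.5
278 -6.8
369 -35.0
383 -39.5
463 -66.7
plate -76.0
-21.527631091232085 586.066046704294
[np.float64(571.4), np.float64(600.3)]
```

inner_a now sits at 12.5..40.5 and stands upright. The tool is centred over inner_b (-6.8..-35), so I'll descend and grip.

Request:
{"op": "drive_tool", "data": {"moves": [[[0, 0, -8], 0], [[0, 0, -16], 0], [[0, 0, -24], 0], [[0, 0, -29], 0], [[0, 0, -32], 0], [[0, 0, -32], 0], [[0, 0, -32], 0], [[0, 0, -32], 0]]}}

```text
time: 11.02
tool_pos: [562.6, -166.8, 99.6]
tcp_rot: [180.0, 0.0, 75.6]
ft_force: [0.7, -0.4, -0.6]
finger_gap: 60.0
```

Request:
{"op": "drive_tool", "data": {"moves": [[[0, 0, 0], 0], [[0, 0, 0], 0], [[0, 0, 0], 0], [[0, 0, 0], 0], [[0, 0, 0], 0], [[0, 0, 0], 0], [[0, 0, 0], 0], [[0, 0, 0], 0]], "fingers": 30}}

```text
time: 11.68
tool_pos: [562.7, -166.8, 99.8]
tcp_rot: [180.0, 0.0, 75.6]
ft_force: [-2.3, 0.9, 5.5]
finger_gap: 35.7
```

Request:
{"op": "drive_tool", "data": {"moves": [[[-0.3, -1.0, 0], 0], [[-0.6, -2.1, 0], 0], [[-0.8, -3.2, 0], 0], [[-1.1, -4.3, 0], 0], [[-1.4, -5.3, 0], 0], [[-1.6, -6.3, 0], 0], [[-1.8, -7.1, 0], 0], [[-2.0, -7.8, 0], 0]]}}

```text
time: 12.35
tool_pos: [561.1, -173.9, 99.9]
tcp_rot: [179.9, -0.1, 75.6]
ft_force: [0.7, 3.4, 5.0]
finger_gap: 35.9
```

Request:
{"op": "drive_tool", "data": {"moves": [[[-0.1, -0.3, 0], 0], [[-0.1, -0.5, 0], 0], [[-0.2, -0.8, 0], 0], [[-0.3, -1.1, 0], 0], [[-0.3, -1.3, 0], 0], [[-0.4, -1.6, 0], 0], [[-0.5, -1.8, 0], 0], [[-0.5, -2.0, 0], 0]]}}

```text
time: 13.02
tool_pos: [560.6, -175.9, 99.9]
tcp_rot: [179.9, -0.1, 75.6]
ft_force: [2.2, 4.3, 7.3]
finger_gap: 35.6
```

Request:
{"op": "drive_tool", "data": {"moves": [[[0, -0.1, 0], 0], [[-0.1, -0.3, 0], 0], [[-0.1, -0.4, 0], 0], [[-0.1, -0.5, 0], 0], [[-0.2, -0.7, 0], 0], [[-0.2, -0.8, 0], 0], [[-0.2, -0.8, 0], 0], [[-0.2, -0.8, 0], 0]]}}

```text
time: 13.68
tool_pos: [560.4, -176.7, 99.9]
tcp_rot: [179.9, -0.1, 75.6]
ft_force: [2.2, 4.2, 5.7]
finger_gap: 34.9
```

Request:
{"op": "drive_tool", "data": {"moves": [[[0, -0.1, 0], 0], [[-0.1, -0.2, 0], 0], [[-0.1, -0.3, 0], 0], [[-0.1, -0.4, 0], 0], [[-0.1, -0.5, 0], 0], [[-0.1, -0.6, 0], 0], [[-0.1, -0.6, 0], 0], [[-0.1, -0.6, 0], 0]]}}

```text
time: 14.35
tool_pos: [560.3, -177.3, 99.9]
tcp_rot: [179.9, -0.1, 75.6]
ft_force: [1.0, 3.7, 5.8]
finger_gap: 35.8
```

Request:
{"op": "drive_tool", "data": {"moves": [[[0, -0.1, 0], 0], [[-0.1, -0.2, 0], 0], [[-0.1, -0.3, 0], 0], [[-0.1, -0.4, 0], 0], [[-0.1, -0.5, 0], 0], [[-0.1, -0.5, 0], 0], [[-0.1, -0.5, 0], 0], [[-0.1, -0.5, 0], 0]]}}

```text
time: 15.02
tool_pos: [560.2, -177.8, 99.9]
tcp_rot: [179.9, -0.1, 75.6]
ft_force: [0.2, 4.4, 6.5]
finger_gap: 35.5
```

Request:
{"op": "drive_tool", "data": {"moves": [[[0, -0.1, 0], 0], [[-0.1, -0.2, 0], 0], [[-0.1, -0.3, 0], 0], [[-0.1, -0.4, 0], 0], [[-0.1, -0.5, 0], 0], [[-0.1, -0.5, 0], 0], [[-0.1, -0.5, 0], 0], [[-0.1, -0.5, 0], 0]]}}

```text
time: 15.68
tool_pos: [560.1, -178.3, 99.9]
tcp_rot: [179.9, -0.1, 75.6]
ft_force: [0.4, 4.6, 5.2]
finger_gap: 35.4
```

Request:
{"op": "drive_tool", "data": {"moves": [[[0, -0.1, 0], 0], [[-0.1, -0.2, 0], 0], [[-0.1, -0.3, 0], 0], [[-0.1, -0.4, 0], 0], [[-0.1, -0.5, 0], 0], [[-0.1, -0.5, 0], 0], [[-0.1, -0.5, 0], 0], [[-0.1, -0.5, 0], 0]]}}

```text
time: 16.35
tool_pos: [560.0, -178.8, 99.9]
tcp_rot: [179.9, -0.1, 75.6]
ft_force: [-0.2, 4.9, 5.6]
finger_gap: 35.6
```

Request:
{"op": "drive_tool", "data": {"moves": [[[0, -0.1, 0], 0], [[-0.1, -0.2, 0], 0], [[-0.1, -0.3, 0], 0], [[-0.1, -0.4, 0], 0], [[-0.1, -0.5, 0], 0], [[-0.1, -0.5, 0], 0], [[-0.1, -0.5, 0], 0], [[-0.1, -0.5, 0], 0]]}}

```text
time: 17.02
tool_pos: [559.9, -179.0, 99.9]
tcp_rot: [179.9, -0.1, 75.6]
ft_force: [0.5, 6.2, 7.5]
finger_gap: 35.5
```

```bash
python3 - <<'E'
from h import *
s=snap('wrist','w5.png');print(r.sense()['tool_pos'],r.sense()['ft_force'])
im=cv2.imread('pics/w5.png');cv2.imwrite('pics/c6.png',cv2.resize(im[60:330,180:450],None,fx=2.2,fy=2.2,interpolation=cv2.INTER_CUBIC))
E
```

```text
[ 559.92885255 -178.97339248   99.90289915] [1.05633048 6.01258042 6.56402594]
```

View pics/c6.png

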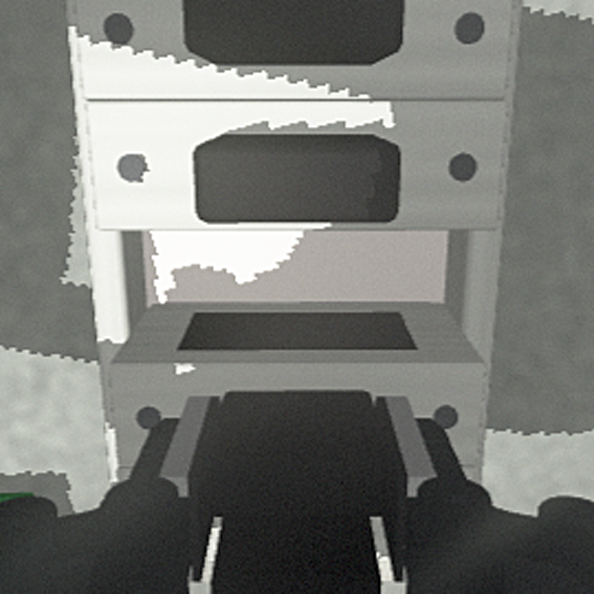

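```bash
python3 - <<'E'
from h import *
s=load('w5.png')
ex=np.array([np.cos(np.radians(-14.4)),np.sin(np.radians(-14.4)),0]);ey=np.array([-ex[1],ex[0],0])
for v in (100,230,362,466): print(v,(ray(s,315,60+v/2.2,72)@ey).round(1))
E
```

```text
100 40.3
230 12.4
362 -19.3
466 -47.1
```

Request:
{"op": "drive_tool", "data": {"moves": [[[0.1, 0.4, 0], 0], [[0.2, 0.7, 0], 0], [[0.2, 0.7, 0], 0], [[0.2, 0.7, 0], 0], [[0.2, 0.7, 0], 0], [[0.2, 0.7, 0], 0], [[0.2, 0.7, 0], 0], [[0.2, 0.7, 0], 0]]}}

```text
time: 17.73
tool_pos: [560.0, -178.8, 99.9]
tcp_rot: [179.9, -0.0, 75.6]
ft_force: [0.6, 3.3, 5.2]
finger_gap: 35.2
```

Request:
{"op": "drive_tool", "data": {"moves": [[[0, 0, 0], 0], [[0, 0, 0], 0], [[0, 0, 0], 0], [[0, 0, 0], 0], [[0, 0, 0], 0], [[0, 0, 8], 0], [[0, 0, 25], 0], [[0, 0, 50], 0]], "fingers": 60}}

```text
time: 18.4
tool_pos: [557.6, -178.5, 147.6]
tcp_rot: [-179.7, -0.0, 75.6]
ft_force: [0.2, 0.3, 1.2]
finger_gap: 60.0
```

The gap is now 31.7 mm (12.4 to -19.3), centred at rack-y -3.5. Contact with the -y plate was felt at about 6 N. Now over to the spare.

Request:
{"op": "drive_tool", "data": {"moves": [[[0, 15, 30], 0], [[0, 45, 60], 1], [[0, 80, 81], 2], [[0, 118, 81], 4], [[0, 156, 81], 6], [[0, 194, 81], 6.7], [[0, 230, 81], 6.7], [[0, 246, 81], 6.7]]}}

```text
time: 19.07
tool_pos: [559.0, 70.9, 231.2]
tcp_rot: [180.0, -0.1, 82.5]
ft_force: [0.3, -0.1, -0.5]
finger_gap: 60.1
```

```bash
python3 - <<'E'
from h import *
s=snap('wrist','w6.png');print(r.sense()['tool_pos'],r.sense()['tcp_rot'],s['xyz'])
E
```

```text
[558.96765185  72.1439044  231.15216813] [ 1.79974194e+02 -1.27974826e-01  8.25453271e+01] [568.08972881 144.23702554 352.49919778]
```

View pics/w6.png

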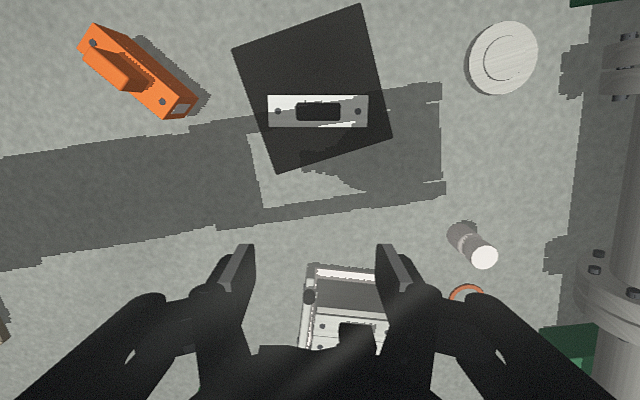

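```bash
python3 - <<'E'
from h import *
im=cv2.imread('pics/w6.png');s=load('w6.png');g=im.max(axis=2)
print(r.sense()['tool_pos'],r.sense()['time'])
x0,y0=255,85
sub=g[y0:140,x0:385]
m=(sub>85).astype(np.uint8); m=cv2.morphologyEx(m,cv2.MORPH_OPEN,np.ones((3,3)))
n,l,st,c=cv2.connectedComponentsWithStats(m);print(st)
cv2.imwrite('pics/c7.png',cv2.resize(im[80:140,250:390],None,fx=5.5,fy=5.5,interpolation=cv2.INTER_CUBIC))
i=1+np.argmax(st[1:,4]);pts=(np.argwhere(l==i)[:,::-1]+[x0,y0]).astype(np.float32)
rc=cv2.minAreaRect(pts);b=cv2.boxPoints(rc);print(rc)
q=np.array([ray(s,*p,66) for p in b]);print(q.round(1),q.mean(0).round(1))
for a in range(4):
    d=q[(a+1)%4]-q[a];print(np.linalg.norm(d).round(1),np.degrees(np.arctan2(d[1],d[0])).round(1))
E
```

```text
[558.96765185  72.1439044  231.15216813] 19.1167
[[   0    0  130   55 4679]
 [ 126    0    4   11   34]
 [  12   10  102   32 2353]
 [   0   38    8   17   84]]
((317.4999694824219, 110.49999237060547), (100.99998474121094, 30.999996185302734), -0.0)
[[522.8 133.2  66. ]
 [527.5 159.6  66. ]
 [616.5 147.8  66. ]
 [614.3 121.1  66. ]] [570.3 140.4  66. ]
26.9 79.9
89.7 -7.6
26.9 -94.7
92.3 172.4
```

View pics/c7.png

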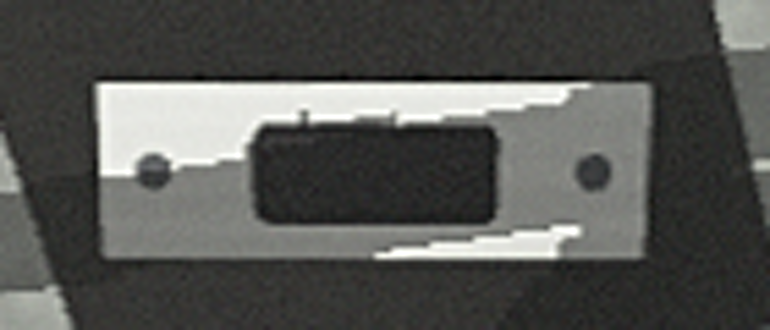

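Request:
{"op": "drive_tool", "data": {"moves": [[[3, 20, -10], 0], [[6, 40, -35], 0], [[9, 60, -65], 0], [[10.9, 73, -90], 0], [[10.9, 73, -104], 0], [[10.9, 73, -104], 0], [[10.9, 73, -104], 0], [[10.9, 73, -104], 0]]}}

```text
time: 19.78
tool_pos: [571.3, 139.3, 128.1]
tcp_rot: [179.9, -0.0, 82.3]
ft_force: [0.4, -0.6, 0.6]
finger_gap: 59.9
```

```bash
python3 - <<'E'
from h import *
s=snap('wrist','w7.png');print(r.sense()['tool_pos'],r.sense()['tcp_rot'],s['xyz'])
im=cv2.imread('pics/w7.png');cv2.imwrite('pics/c8.png',cv2.resize(im[150:350,200:430],None,fx=2.6,fy=2.6,interpolation=cv2.INTER_CUBIC))
E
```

```text
[571.59145032 139.33395884 128.51763017] [ 1.79830286e+02 -4.15561924e-02  8.22776970e+01] [580.46260858 212.80434072 249.24440058]
```

View pics/c8.png

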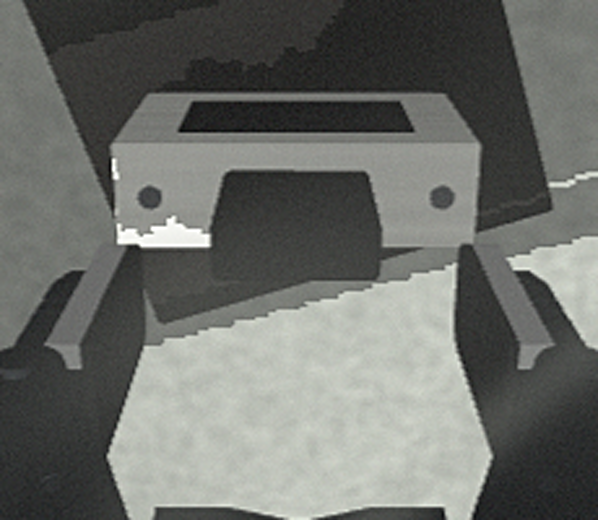

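```bash
python3 - <<'E'
from h import *
s=load('w7.png')
f=lambda u,v,z:ray(s,200+u/2.6,150+v/2.6,z)
a,b,c,d=f(113,143,66),f(481,143,66),f(118,247,66),f(474,247,66)
print(a.round(1),b.round(1),c.round(1),d.round(1)); m=(a+b+c+d)/4;print('ctr',m.round(1))
dd=b-a;print(np.degrees(np.arctan2(dd[1],dd[0])));dd=d-c;print(np.degrees(np.arctan2(dd[1],dd[0])))
ey=np.array([-np.sin(np.radians(-7.7)),np.cos(np.radians(-7.7)),0]);t=np.array([570.4,139.8,0]);print((t-m)@ey, ((a+b)/2-m)@ey*2)
E
```

```text
[528.3 159.8  66. ] [616.7 147.7  66. ] [524.  132.6  66. ] [613.  120.4  66. ]
ctr [570.5 140.1  66. ]
-7.778250275576113
-7.798767954970075
-0.33144992196208684 27.59796975544028
```

Tool and spare centres agree within 0.4 mm and the angle within 0.1°. Descend and grip.

Request:
{"op": "drive_tool", "data": {"moves": [[[0, 0, -10], -0.1], [[0.1, 0.3, -20], -0.1], [[0.1, 0.3, -28], -0.1], [[0.1, 0.3, -32], -0.1], [[0.1, 0.3, -34], -0.1], [[0.1, 0.3, -34], -0.1], [[0.1, 0.3, -34], -0.1], [[0.1, 0.3, -34], -0.1]]}}

```text
time: 20.5
tool_pos: [570.7, 140.2, 92.7]
tcp_rot: [180.0, -0.0, 82.2]
ft_force: [-0.3, 0.0, -0.3]
finger_gap: 59.7
```

Request:
{"op": "drive_tool", "data": {"moves": [[[0, 0, 0], 0], [[0, 0, 0], 0], [[0, 0, 0], 0], [[0, 0, 0], 0], [[0, 0, 0], 0], [[0, 0, 0], 0], [[0, 0, 0], 0], [[0, 0, 0], 0]], "fingers": 30, "squeeze": 45}}

```text
time: 21.17
tool_pos: [570.8, 140.2, 92.9]
tcp_rot: [179.9, -0.0, 82.2]
ft_force: [-0.2, -0.1, 5.3]
finger_gap: 35.5
```

Request:
{"op": "drive_tool", "data": {"moves": [[[0, 0, 3], 0], [[0, 0, 8], 0], [[0, 0, 16], 0], [[0, 0, 26], 0], [[0, 0, 38], 0], [[0, 0, 50], 0], [[0, 0, 60], 0], [[0, 0, 66], 0]]}}

```text
time: 21.83
tool_pos: [571.4, 140.3, 161.1]
tcp_rot: [179.8, -0.1, 82.2]
ft_force: [0.1, -0.8, -3.4]
finger_gap: 35.6
```

Lifted; the wrist reads about -3.5 N of weight. Carry it over the row with clearance.

Request:
{"op": "drive_tool", "data": {"moves": [[[0, -3, 12], 0], [[0, -10, 26], 0], [[0, -22, 38], -1], [[-0.5, -40, 45], -2], [[-0.8, -62, 45], -3], [[-1, -86, 45], -4], [[-1.5, -110, 45], -5], [[-1.8, -134, 45], -6.6]]}}

```text
time: 22.5
tool_pos: [568.4, 3.9, 204.4]
tcp_rot: [180.0, 0.0, 75.5]
ft_force: [0.7, -0.9, -3.6]
finger_gap: 35.1
```

Request:
{"op": "drive_tool", "data": {"moves": [[[-0.3, -24, 0], 0], [[-0.6, -48, 0], 0], [[-0.8, -72, 0], 0], [[-1, -95, 0], 0], [[-1.2, -117, 0], 0], [[-1.5, -136, 0], 0], [[-1.7, -149, 0], 0], [[-1.8, -155.3, 0], 0]]}}

```text
time: 23.17
tool_pos: [566.4, -151.8, 204.0]
tcp_rot: [180.0, 0.0, 75.5]
ft_force: [-0.5, 0.2, -4.2]
finger_gap: 35.3
```

Request:
{"op": "drive_tool", "data": {"moves": [[[0, 0, 0], 0], [[0, 0, 0], 0], [[0, 0, 0], 0], [[0, 0, 0], 0], [[0, 0, 0], 0], [[0, 0, 0], 0], [[0, 0, 0], 0], [[0, 0, 0], 0]]}}

```text
time: 23.83
tool_pos: [566.8, -148.9, 203.3]
tcp_rot: [-180.0, -0.0, 75.7]
ft_force: [0.0, 0.3, -3.5]
finger_gap: 35.4
```

```bash
python3 - <<'E'
from h import *
s=snap('wrist','w8.png');q=r.sense();print(q['tool_pos'],q['tcp_rot'],q['ft_force'],s['xyz'])
snap('scene','s8.png')
im=cv2.imread('pics/w8.png');cv2.imwrite('pics/c9.png',cv2.resize(im[100:400,170:470],None,fx=2,fy=2,interpolation=cv2.INTER_CUBIC))
im=cv2.imread('pics/s8.png');cv2.imwrite('pics/c10.png',cv2.resize(im[100:250,190:360],None,fx=4,fy=4,interpolation=cv2.INTER_CUBIC))
E
```

```text
[ 566.78412368 -148.98174572  203.31196644] [-1.79998493e+02  9.15301635e-04  7.56406789e+01] [ 0.11805809 -0.12874296 -3.98659853] [584.65661704 -77.01349179 324.44582634]
```

View pics/c9.png

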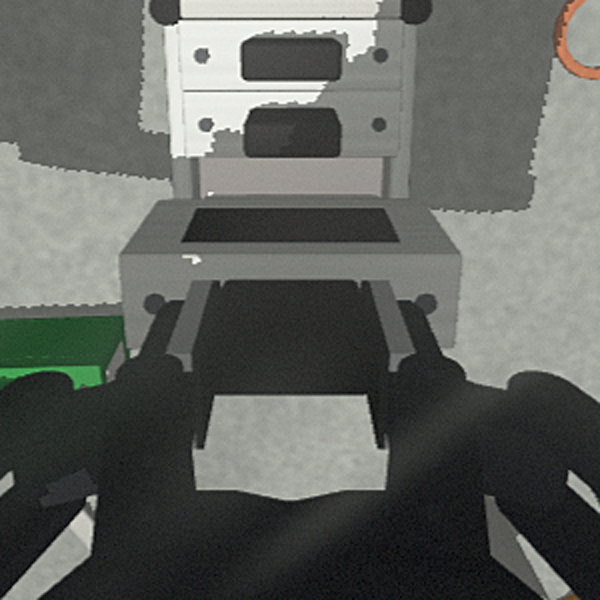

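View pics/c10.png

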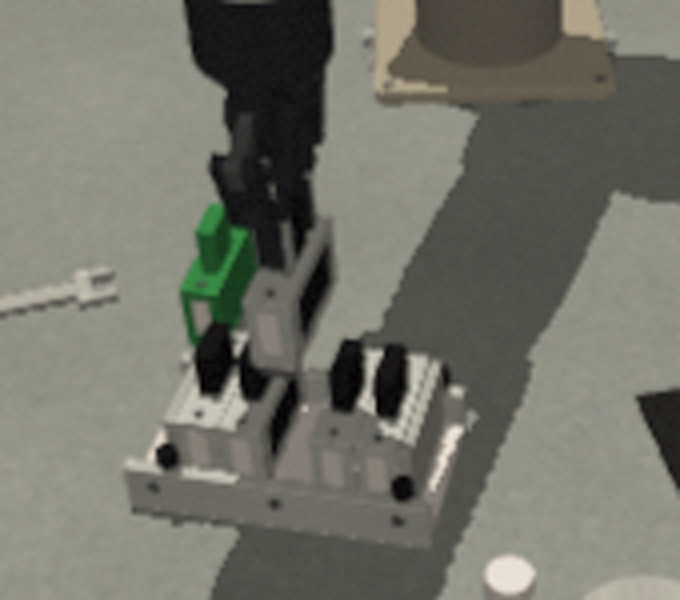

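```bash
python3 - <<'E'
from h import *
s=load('w8.png')
ex=np.array([np.cos(np.radians(-14.4)),np.sin(np.radians(-14.4)),0]);ey=np.array([-ex[1],ex[0],0])
f=lambda u,v,z:ray(s,170+u/2,100+v/2,z)
print('innerA edges',[(f(290,v,72)@ey).round(1) for v in (91,156)])
print('spare +y face top',[(f(u,254,176.6)@ey).round(1) for u in(125,455)],'back',(f(290,347,176.6)@ey).round(1),'x',[(f(u,254,176.6)@ex).round(1) for u in(121,462)])
print('spare bottom taper start',(f(290,200,126.6)@ey).round(1),(f(290,209,126.6)@ey).round(1))
t=np.array([566.8,-149,0]);print(t@ex,t@ey)
E
```

```text
innerA edges [np.float64(39.9), np.float64(12.7)]
spare +y face top [np.float64(10.7), np.float64(10.7)] back -16.6 x [np.float64(541.7), np.float64(630.3)]
spare bottom taper start 10.0 6.8
586.0477289152715 -3.3614629631263533
```

The spare's faces are at 10.7 and -17.3, against a gap of 12.5 to -19.3, and it is centred in x. Lower in stages while watching the force.

Request:
{"op": "drive_tool", "data": {"moves": [[[0, 0, -4], 0], [[0, 0, -10], 0], [[0, 0, -17], 0], [[0, 0, -24], 0], [[0, 0, -30], 0], [[0, 0, -34], 0], [[0, 0, -36], 0], [[0, 0, -36], 0]]}}

```text
time: 24.6
tool_pos: [566.3, -149.1, 166.4]
tcp_rot: [-179.9, -0.0, 75.6]
ft_force: [0.2, -0.7, -4.0]
finger_gap: 35.1
```

Request:
{"op": "drive_tool", "data": {"moves": [[[0, 0, -2], 0], [[0, 0, -4], 0], [[0, 0, -6], 0], [[0, 0, -8], 0], [[0, 0, -10], 0], [[0, 0, -12], 0], [[0, 0, -14], 0], [[0, 0, -16], 0]]}}

```text
time: 25.27
tool_pos: [566.7, -149.2, 151.0]
tcp_rot: [-180.0, 0.0, 75.6]
ft_force: [0.3, -0.2, -3.6]
finger_gap: 35.5
```

Request:
{"op": "drive_tool", "data": {"moves": [[[0, 0, -1.5], 0], [[0, 0, -3], 0], [[0, 0, -4.5], 0], [[0, 0, -6], 0], [[0, 0, -7.5], 0], [[0, 0, -9], 0], [[0, 0, -10], 0], [[0, 0, -10], 0]]}}

```text
time: 25.93
tool_pos: [566.6, -149.1, 140.9]
tcp_rot: [-180.0, -0.0, 75.6]
ft_force: [0.5, -0.6, -3.2]
finger_gap: 35.1
```

```bash
python3 - <<'E'
from h import *
snap('wrist','w9.png')
im=cv2.imread('pics/w9.png');cv2.imwrite('pics/c11.png',cv2.resize(im[100:340,190:440],None,fx=2.4,fy=2.4,interpolation=cv2.INTER_CUBIC))
E
```

```text
(no output)
```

View pics/c11.png

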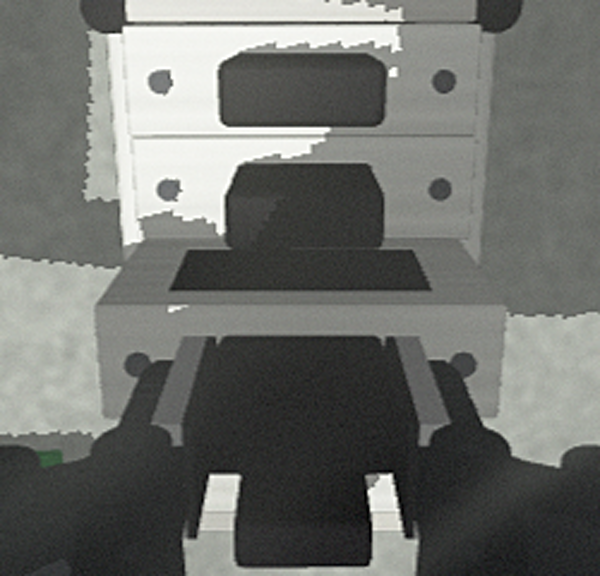

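The spare is entering straight and parallel with no side force. Continue down.

Request:
{"op": "drive_tool", "data": {"moves": [[[0, 0, -2], 0], [[0, 0, -4], 0], [[0, 0, -6], 0], [[0, 0, -8], 0], [[0, 0, -10], 0], [[0, 0, -12], 0], [[0, 0, -14], 0], [[0, 0, -15], 0]]}}

```text
time: 26.65
tool_pos: [566.6, -149.1, 125.9]
tcp_rot: [-180.0, -0.0, 75.6]
ft_force: [0.0, 0.4, -4.4]
finger_gap: 35.1
```

Request:
{"op": "drive_tool", "data": {"moves": [[[0, 0, -2], 0], [[0, 0, -4], 0], [[0, 0, -6], 0], [[0, 0, -8], 0], [[0, 0, -10], 0], [[0, 0, -12], 0], [[0, 0, -14], 0], [[0, 0, -15], 0]]}}

```text
time: 27.32
tool_pos: [566.6, -149.1, 110.9]
tcp_rot: [-180.0, -0.0, 75.6]
ft_force: [0.6, -0.7, -3.5]
finger_gap: 34.9
```

Request:
{"op": "drive_tool", "data": {"moves": [[[0, 0, -1.5], 0], [[0, 0, -3], 0], [[0, 0, -4.5], 0], [[0, 0, -6], 0], [[0, 0, -7.5], 0], [[0, 0, -9], 0], [[0, 0, -10], 0], [[0, 0, -10], 0]]}}

```text
time: 27.98
tool_pos: [566.6, -149.1, 100.9]
tcp_rot: [-180.0, -0.0, 75.6]
ft_force: [-0.3, 0.7, -3.4]
finger_gap: 35.3
```

Request:
{"op": "drive_tool", "data": {"moves": [[[0, 0, -0.2], 0], [[0, 0, -0.4], 0], [[0, 0, -0.6], 0], [[0, 0, -0.8], 0], [[0, 0, -1.0], 0], [[0, 0, -1.2], 0], [[0, 0, -1.3], 0], [[0, 0, -1.3], 0]]}}

```text
time: 28.65
tool_pos: [566.7, -149.2, 100.0]
tcp_rot: [-180.0, -0.0, 75.6]
ft_force: [-0.8, 0.2, -3.4]
finger_gap: 35.4
```

Request:
{"op": "drive_tool", "data": {"moves": [[[0, 0, -0.1], 0], [[0, 0, -0.2], 0], [[0, 0, -0.3], 0], [[0, 0, -0.4], 0], [[0, 0, -0.5], 0], [[0, 0, -0.6], 0], [[0, 0, -0.6], 0], [[0, 0, -0.6], 0]]}}

```text
time: 29.32
tool_pos: [566.7, -149.2, 99.4]
tcp_rot: [-180.0, -0.0, 75.6]
ft_force: [-0.2, 0.6, -2.8]
finger_gap: 35.4
```

Request:
{"op": "drive_tool", "data": {"moves": [[[0, 0, -0.1], 0], [[0, 0, -0.2], 0], [[0, 0, -0.3], 0], [[0, 0, -0.4], 0], [[0, 0, -0.5], 0], [[0, 0, -0.5], 0], [[0, 0, -0.5], 0], [[0, 0, -0.5], 0]]}}

```text
time: 29.98
tool_pos: [566.8, -149.2, 99.0]
tcp_rot: [180.0, 0.0, 75.6]
ft_force: [-0.9, 0.0, -2.5]
finger_gap: 35.4
```

Request:
{"op": "drive_tool", "data": {"moves": [[[0, 0, -0.1], 0], [[0, 0, -0.2], 0], [[0, 0, -0.3], 0], [[0, 0, -0.4], 0], [[0, 0, -0.4], 0], [[0, 0, -0.4], 0], [[0, 0, -0.4], 0], [[0, 0, -0.4], 0]]}}

```text
time: 30.65
tool_pos: [567.0, -149.3, 98.9]
tcp_rot: [180.0, 0.0, 75.6]
ft_force: [-3.6, 0.8, 5.1]
finger_gap: 35.4
```

The floor is felt at z ≈ 98.9, as expected (the force went from -3.5 to +5 N). Release and withdraw.

Request:
{"op": "drive_tool", "data": {"moves": [[[0, 0, 0], 0], [[0, 0, 0], 0], [[0, 0, 0], 0], [[0, 0, 0], 0], [[0, 0, 0], 0], [[0, 0, 0], 0], [[0, 0, 0], 0], [[0, 0, 4], 0]], "fingers": 60}}

```text
time: 31.32
tool_pos: [566.2, -149.0, 101.7]
tcp_rot: [-179.9, -0.0, 75.6]
ft_force: [-0.0, -1.2, 0.2]
finger_gap: 60.1
```

Request:
{"op": "drive_tool", "data": {"moves": [[[0, 0, 10], 0], [[0, 0, 25], 0], [[0, 0, 45], 0], [[0, 0, 70], 0], [[-4, -15, 95], 0], [[-9, -35, 120], 0], [[-14, -55, 135], 0], [[-18, -70, 140], 0]]}}

```text
time: 31.98
tool_pos: [550.0, -221.1, 248.0]
tcp_rot: [179.6, 0.1, 75.6]
ft_force: [-0.2, -0.3, 0.5]
finger_gap: 59.7
```

Request:
{"op": "drive_tool", "data": {"moves": [[[0, 0, 0], 0], [[0, 0, 0], 0], [[0, 0, 0], 0], [[0, 0, 0], 0], [[0, 0, 0], 0], [[0, 0, 0], 0], [[0, 0, 0], 0], [[0, 0, 0], 0]]}}

```text
time: 32.65
tool_pos: [548.8, -218.8, 242.2]
tcp_rot: [-180.0, -0.0, 75.7]
ft_force: [0.4, -1.0, -0.1]
finger_gap: 60.0
```

```bash
python3 - <<'E'
from h import *
snap('wrist','w10.png');snap('scene','s10.png')
im=cv2.imread('pics/w10.png')
a=cv2.resize(im[0:230,240:400],None,fx=2.4,fy=2.4,interpolation=cv2.INTER_CUBIC)
im=cv2.imread('pics/s10.png');b=cv2.resize(im[150:250,200:330],(400,308),interpolation=cv2.INTER_CUBIC)
o=np.zeros((552,800,3),np.uint8);o[:a.shape[0],:384]=a;o[:308,400:800]=b;cv2.imwrite('pics/c12.png',o)
print(r.sense()['ft_force'],r.sense()['tool_pos'])
E
```

```text
[-0.59765333  0.20327078  0.50638227] [ 548.78851172 -218.99311216  242.38840683]
```

View pics/c12.png

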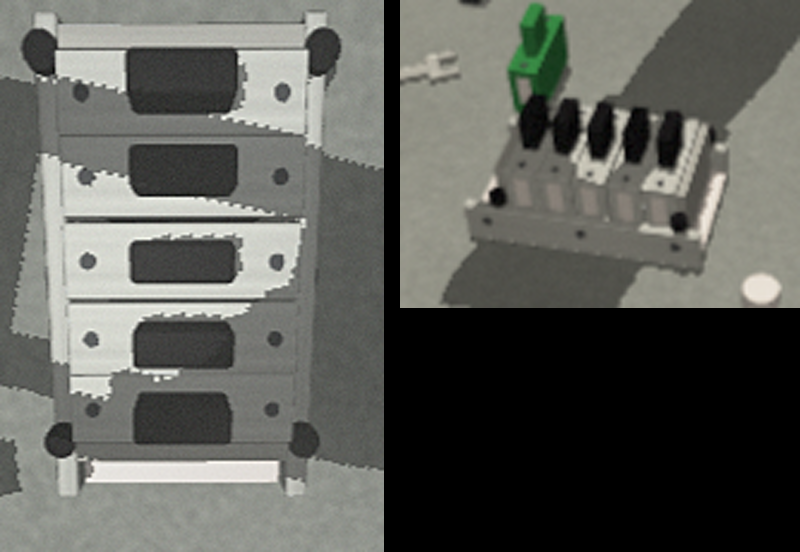

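All five cassettes stand level in the rack. The spare is in the middle at (185,262) in the crop, with about 2 mm on each side. A last numeric check, then I'll hand in.

```bash
python3 - <<'E'
from h import *
s=load('w10.png')
ex=np.array([np.cos(np.radians(-14.4)),np.sin(np.radians(-14.4)),0]);ey=np.array([-ex[1],ex[0],0])
f=lambda u,v:ray(s,240+u/2.4,v/2.4,72)
print([(f(185,v)@ey).round(1) for v in (135,216,223,298,303,375)],[(f(u,262)@ex).round(1) for u in (66,303)])
print([ (f(a,v)-f(b,v))@ex for a,b,v in((282,81,92),(281,86,177),(277,88,262),(274,91,339),(272,93,410))])
d=f(303,219)-f(66,223);print(np.degrees(np.arctan2(d[1],d[0])))
r.hand_in()
E
```

```text
[np.float64(40.3), np.float64(12.5), np.float64(10.0), np.float64(-17.4), np.float64(-19.3), np.float64(-47.2)] [np.float64(542.1), np.float64(632.4)]
[np.float64(71.99489850274044), np.float64(72.02317825905496), np.float64(72.05334676967254), np.float64(71.86063153791812), np.float64(72.29129153237085)]
-13.457338221391085
the job is handed in; nothing more can be done
```

The spare cassette is standing in the middle of the row, fully down on the rack floor, and the job is handed in. `hand_in` reports no verdict, so the result below rests on my own checks.

**What I did:**
- I gripped each inner cassette by its tab and slid it outward until I felt the end plate. The measured wrist force stayed under about 8 N.
- This opened the middle gap to 31.7 mm before the spare went near it.
- I then lifted the spare off the pad, carried it over the row and lowered it in stages. I measured no side force on the way down, and the floor contact was about 8 N above the hanging weight.
- After that I released it and backed off. The run took about 33 s.

**Last checks:**
- **Position:** the spare is about 30 mm from each inner cassette (limit 34 mm). It is within about 1 mm of the rack's centre line, and about 2 mm is left open on each side.
- **Height:** all five cassettes appear level; the hole spacing on their tops reads 72 mm on each.
- **Angle:** one rough edge reading gave about 1° between the spare and the rack, well inside the 0.1 rad limit. Earlier views had it square.
- **Contact:** the gripper was clear of everything, with wrist force near zero.
- **Not checked:** I did not re-measure the bystanders. The arm only passed well above them and felt no contact.

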